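Feed a slide box into the bench reader

ROBOT

A 7-joint arm with a two-finger parallel gripper is mounted at the origin on the work surface. World frame = base frame: x ahead of the robot, y to its left, z up, the work surface at z = 0. Lengths are in mm, angles in rad, forces in N, time in s.
With the tool pointing down it reaches from about 400 to 875 mm from the base axis. Payload 19.3 kg.
Tool frame: the origin (TCP) lies on the centre line of the jaws, within the pads' length; the fingertips stand 8 mm ahead of it and the grasp point (between the pads) lies 11 mm behind it (env.tips_ahead is the distance from the TCP to the fingertips, in mm); z points along the fingers, y is the direction in which the jaws open and shut (so a half turn about z gives the same grasp; the last joint's range is limited). The gripper opens to 85 mm and grips with 20 to 120 N. Pads are 22 mm wide; open, the fingers measure 114 mm over their backs; the gripper's body (76 mm by 85 mm) begins 54 mm behind the grasp point. The pads swing forward as they close: fully open they stand 13 mm farther back than shut.
Start: joints at [1.195, 0.521, -0.036, 1.599, 0.021, 1.021, -0.113], TCP at [188.132, -596.004, 239.291] pointing down, gripper open.
Joint ranges: [-2.91, 2.91], [-0.3, 2.13], [-1.5, 1.42], [0.17, 2.43], [-1.26, 4.41], [0.16, 1.93], [-2.52, 2.52]. Speed limits (rad/s): [1.89, 1.89, 2.39, 2.39, 3.01, 3.01, 3.01].

INTERFACE

Orientations are given as a unit quaternion [x, y, z, w].
In Python, from bench import env gives the robot as it stands.
- The arm moves only by the tool play_rows, never from a script. Its arguments are lists of equal length, an entry for each row: "linear": the shift along the world's x, y, z in m, a list of three; "twist": the turn about the world's z in rad. A call has exactly 8 rows; each row shifts and turns the commanded pose from where the row before left it; what a row does not reach is not made up. A row lasts 1/10 s, in which the tool goes at most 50 mm and 8.59 degrees, less where a joint would pass 70% of its speed; a pose out of reach is approached as far as the arm can. A call with a gripper value outside its range is refused whole. "claw" is the closure, from -1 (fully open) to 1 (shut), set as the call begins (left out, the last holds). The fingers move at their own pace and stop on an object; "newtons" is the grip in N (left out, the last holds). Time passes only in rows, so rows that do not move let the fingers close, or fill a call up. It gives the time, the measured TCP pose, the force and the opening at its end, in the units of the state.
- env.state(): the state, without advancing time (a new reading comes with each control period).
- env.camera(name): name is "scene" or "top"; returns a dict with "color" (420x560x3 uint8, blue, green, red), "camera_matrix" (3x3 intrinsics, pixels), "xyz" and "attitude" of the camera in the world. Camera axes: x right, y down, z forward; pixel columns grow to the right and rows downward; lengths in mm; the calibration is good to about 2 mm. A picture is of the moment at which its call begins. There is no depth.
- env.job_done(): hands the job in, once; it reports no verdict.
The state is a dict: "time": time; "q": joint angles; "joint_velocities": joint speeds; "tau": joint torques, N m; "tcp_pos": TCP position; "eef_rot": TCP orientation; "ft_force": force on the tool from outside, world axes, zero at the start; "torque": the same for the moment, N m; "width": finger opening in mm.
Only numpy, scipy, OpenCV 4.12 (cv2) and the standard library are available. Lean on these libraries where they do the work, as an engineer would, in place of code of your own. Each camera call takes 0.05 s, during which the arm holds its last target. There are 200 camera calls.

TASK

Push the white slide box along the dark steel bed and down the lane between the two bright metal guide rails until it sits squarely against the reader's front at the far end of the lane; nudge it into line first where it stands crooked or off to one side. Only push it, never lift or tip it, and let neither the box nor the robot touch either guide rail, which are only lightly clipped on. Leave the vials on the bed, the amber bottle and the metal jug where they are.

Things in the scene. Friction and masses are not known exactly. Their poses are not given: they have to be found in the camera images.
- slide_box: Loose closed white plastic box, black seam, blank paper label on top: 104 mm along its x, 96 mm along its y, 46 mm high, 0.25 to 0.5 kg. Origin: centre of its underside. Stands on the bed before the lane's open end, up to 30 mm off the centre line either way, turned up to 0.2 rad from the bed's axes. Slides with light friction, stops when not pushed.
- bed: Fixed dark steel plate, 300 (x) by 460 (y, -230 to +230) mm, top 8 mm above the table. Origin: at table height below the middle of the lane's open end. The lane runs along its -y, from y = 0 to the reader's front at y = -200 mm, centre line x = 0. The grey reader (240 mm in x, 80 in y, top 63 mm above the table) closes the lane. Bare on the +y side, where the box starts.
- rail_near: Fixed bright metal guide rail on the bed's -x side of the lane, 8 mm thick (x), 190 mm long (y), 16 mm high, top 24 mm above the table. Origin: middle of its underside at the open end, at (-68, 0, 8) mm in the bed's frame; it runs along the bed's -y. Its inner face is 64 mm from the centre line: 12 mm to spare each side of a centred box.
- rail_far: The same rail on the bed's +x side, origin at x = +68 mm, y = 0, z = 8 mm in the bed's frame; inner face 64 mm from the centre line.
- stop (a point): Centre of the reader's front face, which closes the lane: at (0, -200, 31) mm in the bed's frame, axes as the bed's. It faces +y. When the box rests against it, the box's origin lies 48 mm from it along the bed's +y.
- vial_a: Loose glass vial with white cap, 24 mm across, 45 mm high, standing on the bed outside the near rail; leave alone. Origin: centre of its underside.
- vial_b: Loose glass vial like vial_a, standing on the bed outside the far rail; leave alone. Origin: centre of its underside.
- amber_bottle: Loose amber bottle with black cap, 72 mm across, 130 mm high, on the table beyond the reader; leave alone. Origin: centre of its underside.
- jug: Loose bare metal jug with a handle, 110 mm across, 130 mm high, on the table beyond the reader; leave alone. Origin: centre of its underside.
There are look-alikes about, which are no part of the job. Of the things that look like the slide_box, the smallest one is meant.

How it is judged (in metres and radians):
On the way:
1. the box is in the lane, between the rails and flat on the bed (y of slide_box in the frame of bed between -0.14 and -0.01 m and z of slide_box in the frame of bed below 0.012 m and x of slide_box in the frame of bed between -0.013 and 0.013 m), for 0.1 s.
At the end, for the whole second after the job is handed in: The box rests flat on the bed between the rails, its leading face within 5 mm of the reader's front, turned less than 0.06 rad from the lane, within 13 mm of the centre line, at rest (y of slide_box in the frame of stop below 0.053 m and z of slide_box in the frame of bed below 0.012 m and angle between the y axis of slide_box and the y axis of bed, either way round below 0.06 rad and linear speed of slide_box below 0.01 m/s and x of slide_box in the frame of bed between -0.013 and 0.013 m); the robot touches nothing.
It fails at once if the box touches a guide rail (over 0.3 N) (contact force between slide_box and rail_near above 0.3 N or contact force between slide_box and rail_far above 0.3 N).
It fails at once if the robot touches a guide rail (over 0.3 N) (contact force between any of the arm, the fingers and rail_near above 0.3 N or contact force between any of the arm, the fingers and rail_far above 0.3 N).
It fails at once if the box is lifted (over 6 mm off the bed) or tipped (over 0.15 rad) (z of slide_box in the frame of bed above 0.014 m or angle between slide_box's own z axis and vertical above 0.15 rad).
It fails at once if a vial, the amber bottle or the jug is moved (over 10 mm) (distance of any of vial_a, vial_b, amber_bottle, jug from where it was at the start of the episode above 0.01 m).
It also fails if it takes over 72 s, if anything falls off the work surface, if the arm or the gripper's body presses on something with over 40 N, if the wrist force passes 120 N, or if a joint passes its speed limit or range.

## Working session

There is one attempt and no reset: what is moved stays moved. The work goes in short steps, Python scripts to look and compute and a tool call to move; the robot and the scene stay as the last step left them, time stands still between calls to the robot, and variables do not carry over. Pictures are saved under pics/ and viewed, about 8 in all and at most 12, crops included, and the job is handed in when it is done.

Besides the shell and the picture viewer there is one more tool, called after ">>>" by a JSON object that holds its "fn" and its "kwargs". play_rows: Moves the arm, as the interface text tells. Its arguments: {"type":"object","properties":{"linear":{"type":"array","items":{"type":"array","items":{"type":"number"}}},"twist":{"type":"array","items":{"type":"number"}},"claw":{"type":"number"},"newtons":{"type":"number"}},"required":["linear","twist"]}

```bash
mkdir -p pics; python3 - <<'E'
from bench import env
import cv2
for n in("scene","top"):
    c=env.camera(n); cv2.imwrite(f"pics/{n}0.png",c["color"]); print(n,c["camera_matrix"],c["xyz"],c["attitude"])
s=env.state(); print(s)
E
```

```text
scene [[490.51498003   0.         276.19464419]
 [  0.         490.51498003 214.15699895]
 [  0.           0.           1.        ]] [1310.28159222 -508.6170024   981.60397838] [ 0.79905718  0.45120863 -0.19369713 -0.34698677]
top [[513.06062074   0.         275.96062838]
 [  0.         513.06062074 211.76442702]
 [  0.           0.           1.        ]] [ 391.48527561  -32.0063754  1639.18237652] [-0.70692149  0.7069383  -0.00772163  0.02099097]
{'time': 0.1, 'q': array([ 1.19482672,  0.52196721, -0.03627636,  1.59991367,  0.02120931,
        1.02107349, -0.11281202]), 'joint_velocities': array([-0.00030505, -0.0024175 , -0.00085112, -0.00092267, -0.00027529,
       -0.00076304,  0.00068278]), 'tau': array([ 2.89451738e-03, -9.28493571e+01,  1.98357895e+00, -3.70530868e+01,
        1.81117054e-02,  5.42430105e-03,  8.15350177e-05]), 'tcp_pos': array([ 188.00134818, -595.77381545,  238.78924072]), 'eef_rot': array([ 9.88340550e-01,  1.52258721e-01, -1.23133812e-04, -4.72705575e-04]), 'ft_force': array([ 0.28486127, -0.24426006,  0.10336386]), 'torque': array([-0.02069402,  0.06533258, -0.01124083]), 'width': 85.34970742552434}
```

View pics/top0.png

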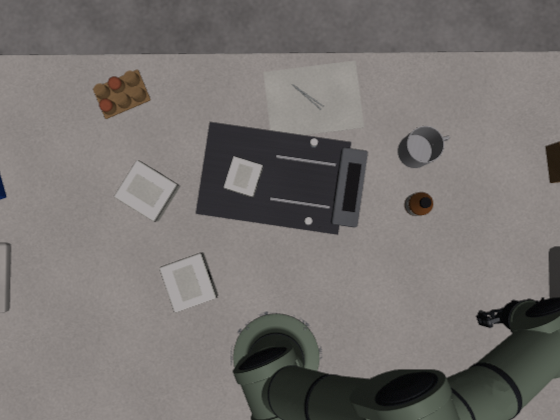

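View pics/scene0.png

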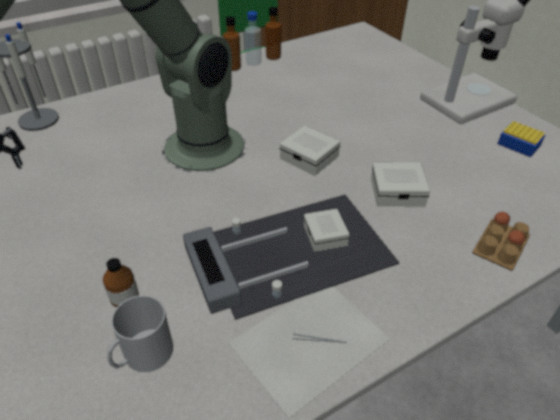

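Three white-box candidates in the top view: (243,176) on the bed, (147,191) and (188,282) on the table. The one on the bed is the smallest and stands before the lane's open end, so it fits the description. I'll confirm this in an enlarged crop.

```bash
cat > h.py <<'E'
import numpy as np,cv2
from scipy.spatial.transform import Rotation as R
from bench import env
def proj(c,P):
    r=R.from_quat(c["attitude"]).as_matrix(); p=(np.atleast_2d(P)-c["xyz"])@r; k=c["camera_matrix"]
    return np.c_[k[0,0]*p[:,0]/p[:,2]+k[0,2],k[1,1]*p[:,1]/p[:,2]+k[1,2]]
def unproj(c,uv,z):
    r=R.from_quat(c["attitude"]).as_matrix(); k=np.linalg.inv(c["camera_matrix"])
    uv=np.atleast_2d(np.asarray(uv,float)); d=np.c_[uv,np.ones(len(uv))]@k.T@r.T
    return c["xyz"]+d*((z-c["xyz"][2])/d[:,2])[:,None]
E
python3 - <<'E'
from h import *
c=env.camera("top"); im=c["color"]
cv2.imwrite("pics/crop1.png",cv2.resize(im[110:245,185:380],None,fx=4,fy=4,interpolation=cv2.INTER_CUBIC))
print(unproj(c,[[210,123],[351,138],[337,234],[197,214]],8))
E
```

```text
[[ 743.27841397  210.68675844    8.        ]
 [ 693.35237196 -240.88637865    8.        ]
 [ 387.15108045 -194.91802957    8.        ]
 [ 450.7329032   250.64390549    8.        ]]
```

View pics/crop1.png

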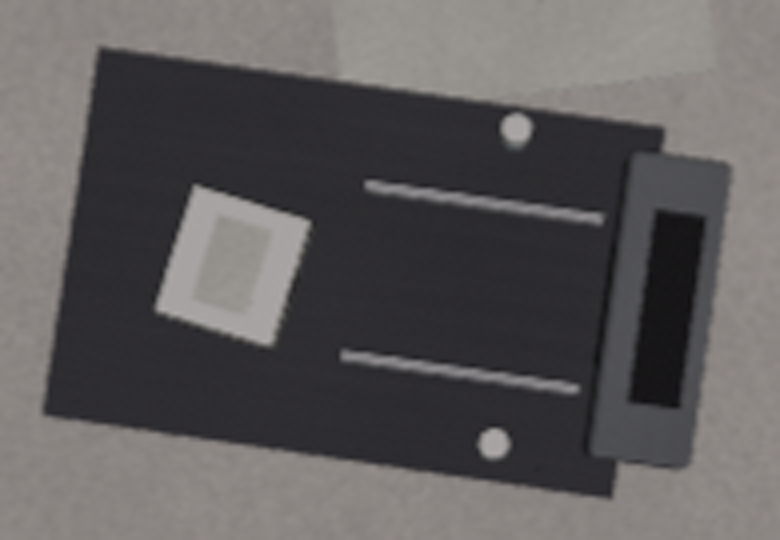

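The crop confirms it: the box on the bed, crop (233,265), is the smallest of the three and stands crooked before the rails. Rails run from crop (367,186) to (602,219) and (342,355) to (578,389). Next I fit the poses in both cameras.

```bash
cat >> h.py <<'E'
from scipy.optimize import minimize
def cub(x0,x1,y0,y1,z0,z1): return np.array([[x,y,z] for x in(x0,x1) for y in(y0,y1) for z in(z0,z1)],float)
BOX=[cub(-52,52,-48,48,8,54)]; RAILS=[cub(-72,-64,-190,0,8,24),cub(64,72,-190,0,8,24)]; 
def grab(n,k=4):
    c=env.camera(n); im=c["color"].astype(float)
    for _ in range(k-1): im+=env.camera(n)["color"]
    c["g"]=cv2.cvtColor((im/k).astype(np.float32),cv2.COLOR_BGR2GRAY); return c
def mask(c,p,parts,S=4):
    m=np.zeros((420*S,560*S),np.uint8); r=R.from_euler('z',p[2]).as_matrix()
    for q in parts:
        uv=proj(c,q@r.T+[p[0],p[1],0]); h=cv2.convexHull((((uv+.5)*S-.5)*16).round().astype(np.int32))
        cv2.fillConvexPoly(m,h,255,shift=4)
    m=cv2.resize(m,(560,420),interpolation=cv2.INTER_AREA).astype(np.float32)/255
    return cv2.GaussianBlur(m,(0,0),.6)
def fit(cs,p0,parts,pad=6):
    rois=[cv2.dilate((mask(c,p0,parts)>.2).astype(np.uint8),np.ones((2*pad+1,)*2))>0 for c in cs]
    def f(p): return sum(1-np.corrcoef(mask(c,p,parts)[r],c["g"][r])[0,1] for c,r in zip(cs,rois))
    p0=np.array(p0,float); sim=np.vstack([p0,p0+[8,0,0],p0+[0,8,0],p0+[0,0,.06]])
    o=minimize(f,p0,method="Nelder-Mead",options=dict(initial_simplex=sim,xatol=.05,fatol=1e-6)); return o.x,o.fun/len(cs)
def rel(bed,box):
    d=R.from_euler('z',-bed[2]).apply([box[0]-bed[0],box[1]-bed[1],0]); return d[:2],(box[2]-bed[2]+np.pi/4)%(np.pi/2)-np.pi/4
E
python3 - <<'E'
from h import *
t=grab("top");s=grab("scene")
bl=unproj(t,[[(210+197)/2,(123+214)/2]],8)[0]
o=unproj(t,[[185+367/4,110+186/4],[185+342/4,110+355/4]],24)
bx=unproj(t,[[243,176]],54)[0]
th=np.arctan2(*(o[0]-o[1])[[1,0]]);print(o,th,bx)
m=o.mean(0)
for cs in([t],[s],[t,s]):
    b,e=fit(cs,[m[0],m[1],th],RAILS); x,e2=fit(cs,[bx[0],bx[1],th-.1],BOX)
    print(b.round(3),round(e,3),x.round(3),round(e2,3),rel(b,x))
np.save("bed.npy",b)
# overlay
for c,n in((t,"t"),(s,"s")):
    g=cv2.cvtColor(c["g"].astype(np.uint8),cv2.COLOR_GRAY2BGR); r=R.from_euler('z',b[2]).as_matrix()
    G=cv2.resize(g,None,fx=4,fy=4,interpolation=cv2.INTER_CUBIC)
    for p,parts in((b,RAILS+[cub(-150,150,-230,230,8,8),cub(-120,120,-280,-200,8,63)]),(x,BOX)):
        r=R.from_euler('z',p[2]).as_matrix()
        for q in parts:
            h=cv2.convexHull(((proj(c,q@r.T+[p[0],p[1],0])+.5)*4).astype(np.int32)); cv2.polylines(G,[h],True,(0,255,0),1)
    cv2.imwrite(f"pics/ov_{n}.png",G[110*4:245*4,185*4:380*4] if n=="t" else G[185*4:330*4,180*4:380*4])
E
```

```text
[[632.17841417  -4.11067376  24.        ]
 [498.22414604  15.57253517  24.        ]] -0.14589571930669334 [567.09374419 100.17250184  54.        ]
[ 5.67548e+02  8.04100e+00 -1.45000e-01] 0.058 [ 5.68064e+02  1.02547e+02 -2.98000e-01] 0.024 (array([-13.10943478,  93.59366802]), np.float64(-0.15296230858405147))
[ 5.63974e+02  8.44900e+00 -1.46000e-01] 0.236 [ 5.64271e+02  1.05460e+02 -3.23000e-01] 0.107 (array([-13.82838305,  96.02093358]), np.float64(-0.17684731148936206))
[ 5.66918e+02  8.53300e+00 -1.45000e-01] 0.183 [ 5.67059e+02  1.03091e+02 -3.06000e-01] 0.074 (array([-13.53708533,  93.58387559]), np.float64(-0.16103530133103794))
```

View pics/ov_t.png

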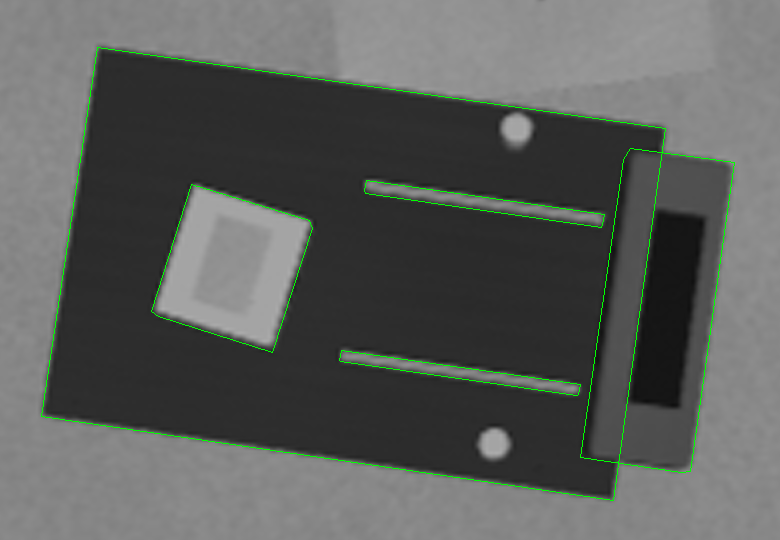

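View pics/ov_s.png

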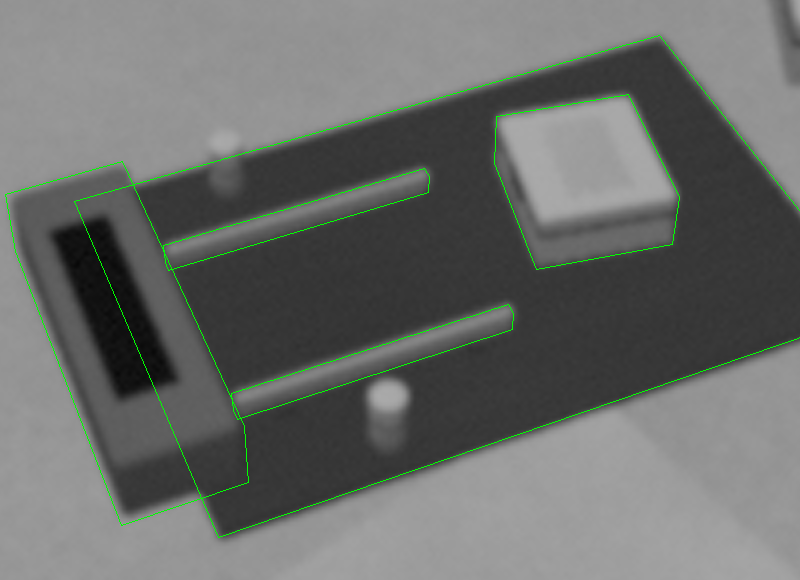

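Both overlays fit tightly: bed at about (567.3, 8.3), yaw -0.1455. In the bed frame the box is at (-13.3, 94), turned about -0.16.

Plan:
1. Set the jaws along bed y and push the box's -x face towards +x with both fingertips. This squares and centres it.
2. Turn the jaws along bed x and push it down the lane, with the tips above the rail tops.

>>> {"fn": "play_rows", "kwargs": {"linear": [[0.035, 0.036, 0], [0.035, 0.036, 0], [0.035, 0.036, 0], [0.035, 0.036, 0], [0.035, 0.036, 0], [0.035, 0.036, 0], [0.035, 0.036, 0], [0.035, 0.036, 0]], "twist": [-0.056, -0.056, -0.056, -0.056, -0.056, -0.056, -0.056, -0.056], "claw": -0.7}}

```text
time: 1.35
tcp_pos: [468.2, -307.6, 239.6]
eef_rot: [0.997, -0.072, 0.0, 0.0]
ft_force: [0.3, -1.2, 0.5]
width: 72.9
```

>>> {"fn": "play_rows", "kwargs": {"linear": [[0, 0.045, 0], [0, 0.045, 0], [0, 0.045, 0], [0, 0.045, 0], [0, 0.045, 0], [0, 0.045, 0], [0, 0.045, 0], [0, 0.045, 0]], "twist": [0, 0, 0, 0, 0, 0, 0, 0]}}

```text
time: 2.15
tcp_pos: [466.7, 52.6, 239.6]
eef_rot: [0.997, -0.071, 0.0, -0.0]
ft_force: [0.6, 0.1, 0.2]
width: 72.6
```

>>> {"fn": "play_rows", "kwargs": {"linear": [[0.005, 0.032, -0.025], [0.005, 0.032, -0.025], [0, 0, -0.03], [0, 0, -0.03], [0, 0, -0.03], [0, 0, -0.03], [0, 0, -0.022], [0, 0, -0.012]], "twist": [-0.003, 0, 0, 0, 0, 0, 0, 0]}}

```text
time: 2.95
tcp_pos: [476.4, 114.7, 33.7]
eef_rot: [0.997, -0.072, -0.001, 0.0]
ft_force: [0.4, 0.1, -0.1]
width: 72.4
```

```bash
python3 - <<'E'
from h import *
s=env.state();print(s["tcp_pos"],s["ft_force"],s["width"]); c=env.camera("scene")
b=np.load("bed.npy"); print(rel(b,[*s["tcp_pos"][:2],0])[0])
cv2.imwrite("pics/s1.png",cv2.resize(c["color"][150:330,180:420],None,fx=3,fy=3,interpolation=cv2.INTER_CUBIC))
E
```

```text
[476.36665158 114.67572623  33.73922058] [ 0.36480372  0.08037668 -0.05154131] 72.36177324936999
[-104.95174011   91.92878887]
```

View pics/s1.png

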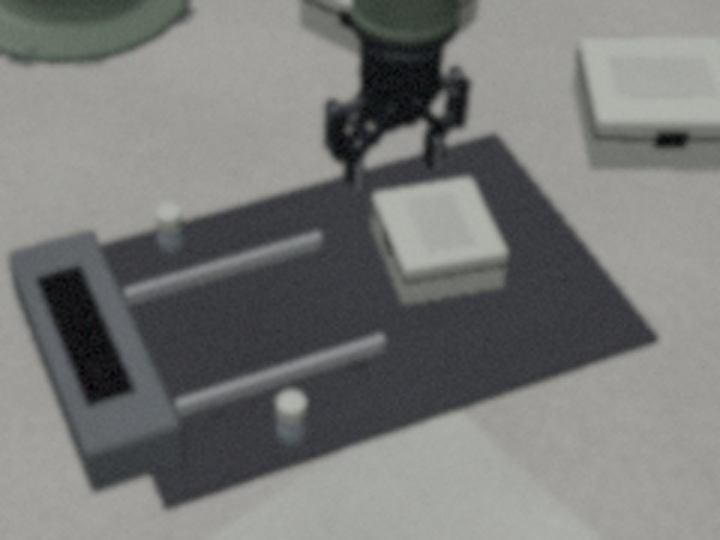

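Fingers at crop (352,175) and (435,160) stand clear of the box's -x face, and nothing has moved. I narrow the jaws, shift 10 mm along +y, and start the side push.

>>> {"fn": "play_rows", "kwargs": {"linear": [[0.0015, 0.01, 0], [0, 0, 0], [0, 0, 0], [0.006, -0.0009, 0], [0.006, -0.0009, 0], [0.006, -0.0009, 0], [0.006, -0.0009, 0], [0.006, -0.0009, 0]], "twist": [0, 0, 0, 0, 0, 0, 0, 0], "claw": -0.45}}

```text
time: 3.8
tcp_pos: [508.5, 119.9, 35.2]
eef_rot: [0.997, -0.073, -0.001, 0.0]
ft_force: [-4.5, -0.3, 2.6]
width: 61.8
```

```bash
cat > m.py <<'E'
from h import *
import sys
b=np.load("bed.npy"); s=env.state(); g=[float(v) for v in sys.argv[1:4]]
q=R.from_quat(s["eef_rot"]).as_matrix()[:2,0]
print("tcp bed",rel(b,[*s["tcp_pos"][:2],0])[0].round(1),"z",s["tcp_pos"][2].round(1),"yaw rel",round(np.arctan2(q[1],q[0])-b[2],4),"F",s["ft_force"].round(1),"w",round(s["width"],1),"t",s["time"])
w=R.from_euler('z',b[2]).apply([g[0],g[1],0])[:2]+b[:2]
for n in("top","scene"):
    c=grab(n,3); x,e=fit([c],[*w,g[2]+b[2]],BOX); d,a=rel(b,x); print(n,d.round(1),a.round(3),round(e,3))
E
python3 m.py -9 94 -.1
```

```text
tcp bed [-73.9 101.7] z 35.2 yaw rel -0.0005 F [-4.5 -0.3  2.6] w 61.8 t 3.8
top [ 5.2 90.6] -0.083 0.503
scene [-9.6 97.4] -0.126 0.109
```

>>> {"fn": "play_rows", "kwargs": {"linear": [[0.002, -0.0003, 0], [0.002, -0.0003, 0], [0.002, -0.0003, 0], [0.001, -0.00015, 0], [0.001, -0.00015, 0], [0, 0, 0], [0, 0, 0], [0, 0, 0]], "twist": [0, 0, 0, 0, 0, 0, 0, 0]}}

```text
time: 4.9
tcp_pos: [516.6, 119.1, 35.3]
eef_rot: [0.997, -0.073, 0.0, -0.0]
ft_force: [-1.6, -0.4, -0.4]
width: 62.1
```

```bash
python3 m.py -5 97 -.03
```

```text
tcp bed [-65.8 102.2] z 35.3 yaw rel -0.0 F [-1.6 -0.4 -0.4] w 62.1 t 4.9
top [43.3 89.8] -0.208 0.484
scene [-4.  99.5] -0.094 0.111
```

>>> {"fn": "play_rows", "kwargs": {"linear": [[0.002, -0.0003, 0], [0.002, -0.0003, 0], [0, 0, 0], [0, 0, 0], [-0.015, 0.0022, 0], [-0.02, 0.003, 0], [0, 0, 0.04], [0, 0, 0.04]], "twist": [0, 0, 0, 0, 0, 0, 0, 0]}}

```text
time: 6.0
tcp_pos: [484.6, 123.9, 115.8]
eef_rot: [0.997, -0.072, -0.001, 0.0]
ft_force: [0.6, -0.4, 0.6]
width: 61.8
```

>>> {"fn": "play_rows", "kwargs": {"linear": [[0, 0.04, 0.02], [0, 0.04, 0.02], [0, 0.04, 0], [0, 0.04, 0], [0, 0.04, 0], [0, 0.02, 0], [0, 0, 0], [0, 0, 0]], "twist": [0.14, 0.14, 0.14, 0.14, 0.14, 0.14, 0.14, 0.14]}}

```text
time: 6.8
tcp_pos: [485.3, 344.7, 155.2]
eef_rot: [0.882, 0.471, 0.0, -0.0]
ft_force: [-0.1, -1.2, -0.4]
width: 62.0
```

```bash
python3 m.py 0 98 -.06; python3 - <<'E'
from h import *
cv2.imwrite("pics/t2.png",env.camera("top")["color"])
E
```

```text
tcp bed [-129.4  320.8] z 155.2 yaw rel 1.127 F [-0.1 -1.2 -0.4] w 62.0 t 6.8
top [ 3.8 98.7] -0.046 0.027
scene [ -0.8 100.9] -0.071 0.113
```

View pics/t2.png

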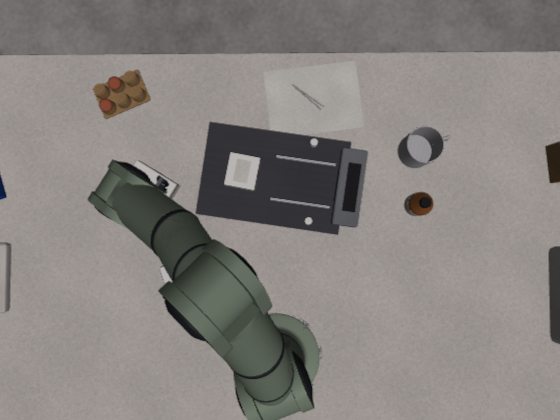

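Top view: the box at (243,171) is nearly square and centred, by about +3 mm and -0.046 rad, and everything else is in place. I go behind it with the jaws along bed x.

>>> {"fn": "play_rows", "kwargs": {"linear": [[0.02, -0.028, 0], [0.03, -0.04, 0], [0.03, -0.04, 0], [0.03, -0.04, 0], [0, -0.014, 0], [0, 0, -0.04], [0, 0, -0.04], [0, 0, -0.02]], "twist": [0.12, 0.12, 0.12, 0.084, 0, 0, 0, 0]}}

```text
time: 7.95
tcp_pos: [594.2, 181.1, 52.5]
eef_rot: [0.759, 0.651, -0.001, -0.0]
ft_force: [0.2, 0.6, -0.4]
width: 62.2
```

```bash
python3 m.py 3 98 -.06; python3 - <<'E'
from h import *
c=env.camera("scene");cv2.imwrite("pics/s2.png",cv2.resize(c["color"][150:330,180:420],None,fx=3,fy=3,interpolation=cv2.INTER_CUBIC))
E
```

```text
tcp bed [  2.  174.7] z 52.5 yaw rel 1.5618 F [ 0.2  0.6 -0.4] w 62.2 t 7.95
top [67.7 47. ] -0.469 0.477
scene [ -0.6 100.6] -0.06 0.112
```

View pics/s2.png

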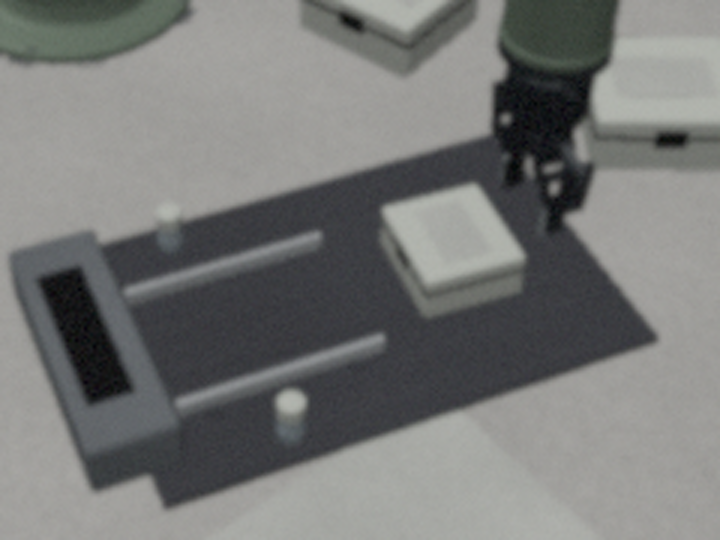

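Fingers at crop (512,180) and (548,225) stand behind the box's +y face. I lower to z about 39 and begin pushing, still ahead of the rails.

>>> {"fn": "play_rows", "kwargs": {"linear": [[0, 0, -0.013], [-0.0015, -0.01, 0], [-0.0006, -0.004, 0], [-0.0006, -0.004, 0], [-0.0006, -0.004, 0], [-0.0006, -0.004, 0], [-0.0006, -0.004, 0], [-0.0006, -0.004, 0]], "twist": [0.009, 0, 0, 0, 0, 0, 0, 0]}}

```text
time: 9.1
tcp_pos: [590.5, 147.6, 42.5]
eef_rot: [0.756, 0.655, 0.0, -0.0]
ft_force: [0.5, 3.5, 0.2]
width: 61.7
```

```bash
python3 m.py 0 84 -.04
```

```text
tcp bed [  3.2 141. ] z 42.5 yaw rel 1.573 F [0.5 3.5 0.2] w 61.7 t 9.1
top [100.7  56.6] -0.529 0.445
scene [ 1.3 83.2] -0.007 0.116
```

Squared up (about 0 rad) and about +4 mm off centre. I push on with a slight drift towards -x while still before the rails.

>>> {"fn": "play_rows", "kwargs": {"linear": [[-0.001, -0.0039, -0.001], [-0.001, -0.0039, -0.001], [-0.001, -0.0039, 0], [-0.001, -0.0039, 0], [-0.001, -0.0039, 0], [-0.001, -0.0039, 0], [-0.001, -0.0039, 0], [-0.001, -0.0039, 0]], "twist": [0, 0, 0, 0, 0, 0, 0, 0]}}

```text
time: 10.2
tcp_pos: [582.3, 116.1, 40.3]
eef_rot: [0.756, 0.655, 0.0, 0.0]
ft_force: [1.1, 3.0, 2.6]
width: 62.0
```

```bash
python3 m.py -1 52 0
```

```text
tcp bed [ -0.3 108.7] z 40.3 yaw rel 1.5728 F [1.1 3.  2.6] w 62.0 t 10.2
top [ 81.6 -15.2] -0.195 0.458
scene [-2.  50.7] -0.003 0.137
```

>>> {"fn": "play_rows", "kwargs": {"linear": [[-0.00087, -0.00594, 0], [-0.00087, -0.00594, 0], [-0.00087, -0.00594, 0], [-0.00087, -0.00594, 0], [-0.00087, -0.00594, 0], [-0.00087, -0.00594, 0], [-0.00087, -0.00594, 0], [-0.00087, -0.00594, 0]], "twist": [0, 0, 0, 0, 0, 0, 0, 0]}}

```text
time: 11.3
tcp_pos: [575.3, 68.4, 40.3]
eef_rot: [0.756, 0.655, -0.0, 0.0]
ft_force: [0.0, 1.9, -1.8]
width: 62.1
```

```bash
python3 m.py -1 4 0;python3 - <<'E'
from h import *
c=env.camera("scene");cv2.imwrite("pics/s3.png",cv2.resize(c["color"][150:330,180:420],None,fx=3,fy=3,interpolation=cv2.INTER_CUBIC))
E
```

```text
tcp bed [-0.3 60.5] z 40.3 yaw rel 1.5728 F [ 0.   1.9 -1.8] w 62.1 t 11.3
top [ 86.7 -59.8] -0.146 0.363
scene [0.7 1.4] 0.021 0.164
```

View pics/s3.png

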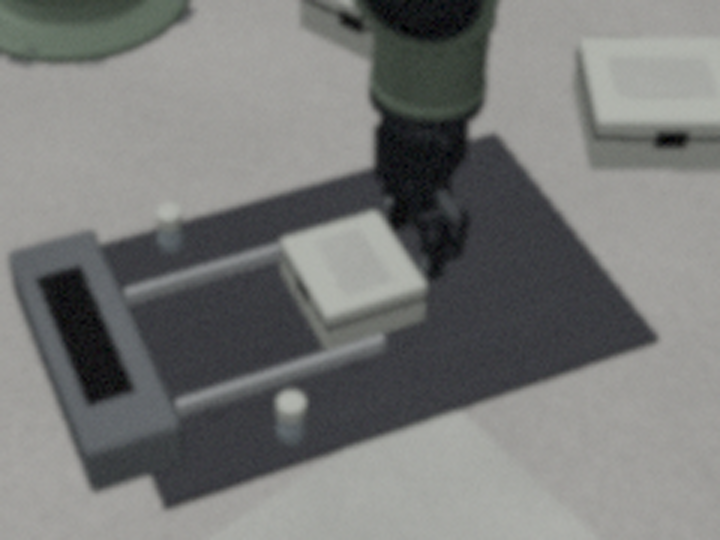

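The box is in the lane mouth, with its lower front edge at crop (335,340) and the far rail just in front of it in view. The rail pixels disturb the fit, so I exclude them and use each camera's own bed fit.

```bash
cat > m2.py <<'E'
from h import *
import h,sys
g=[float(v) for v in sys.argv[1:4]]
B={"scene":np.array([563.97,8.45,-.146]),"top":np.array([567.55,8.04,-.145])}
for n in sys.argv[4:]:
    b=B[n]; c=grab(n,3); w=R.from_euler('z',b[2]).apply([g[0],g[1],0])[:2]+b[:2]; p0=[*w,g[2]+b[2]]
    ex=cv2.dilate((mask(c,b,RAILS)>.1).astype(np.uint8),np.ones((3,3)))>0
    roi=(cv2.dilate((mask(c,p0,BOX)>.2).astype(np.uint8),np.ones((13,13)))>0)&~ex
    f=lambda p:1-np.corrcoef(mask(c,p,BOX)[roi],c["g"][roi])[0,1]
    p0=np.array(p0); o=minimize(f,p0,method="Nelder-Mead",options=dict(initial_simplex=np.vstack([p0,p0+[6,0,0],p0+[0,6,0],p0+[0,0,.05]]),xatol=.05,fatol=1e-6))
    d,a=rel(b,o.x); print(n,d.round(1),a.round(3),round(o.fun,3))
E
python3 m2.py 1 3 0 scene; python3 m2.py 3 1 0.02 scene
```

```text
scene [1.  2.1] -0.011 0.114
scene [1.1 2.2] -0.011 0.115
```

About +1 mm and square. I carry on down the lane.

>>> {"fn": "play_rows", "kwargs": {"linear": [[-0.00102, -0.00693, 0], [-0.00102, -0.00693, 0], [-0.00102, -0.00693, 0], [-0.00102, -0.00693, 0], [-0.00102, -0.00693, 0], [-0.00102, -0.00693, 0], [-0.00102, -0.00693, 0], [-0.00102, -0.00693, 0]], "twist": [0, 0, 0, 0, 0, 0, 0, 0]}}

```text
time: 12.75
tcp_pos: [567.2, 13.0, 40.3]
eef_rot: [0.756, 0.655, 0.0, -0.0]
ft_force: [1.4, 3.0, 2.6]
width: 62.3
```

```bash
python3 m.py 1 -54 0 | head -1; python3 m2.py 1 -54 0 scene
```

```text
tcp bed [-0.4  4.5] z 40.3 yaw rel 1.5729 F [1.4 3.  2.6] w 62.3 t 12.75
scene [  0.9 -53.7] -0.011 0.115
```

>>> {"fn": "play_rows", "kwargs": {"linear": [[-0.00102, -0.00693, 0], [-0.00102, -0.00693, 0], [-0.00102, -0.00693, 0], [-0.00102, -0.00693, 0], [-0.00102, -0.00693, 0], [-0.00102, -0.00693, 0], [-0.00102, -0.00693, 0], [-0.00102, -0.00693, 0]], "twist": [0, 0, 0, 0, 0, 0, 0, 0]}}

```text
time: 14.0
tcp_pos: [559.0, -42.5, 40.3]
eef_rot: [0.756, 0.655, 0.0, 0.0]
ft_force: [0.8, 2.4, 0.6]
width: 61.8
```

```bash
python3 m.py 1 -110 0 | head -1; python3 m2.py 1 -110 0 scene
```

```text
tcp bed [ -0.4 -51.6] z 40.3 yaw rel 1.5729 F [0.8 2.4 0.6] w 61.8 t 14.0
scene [   2.3 -109.2] -0.045 0.12
```

>>> {"fn": "play_rows", "kwargs": {"linear": [[-0.00073, -0.00495, 0], [-0.00073, -0.00495, 0], [-0.00073, -0.00495, 0], [-0.00073, -0.00495, 0], [-0.00073, -0.00495, 0], [-0.00073, -0.00495, 0], [-0.00044, -0.00297, 0], [-0.00044, -0.00297, 0]], "twist": [0, 0, 0, 0, 0, 0, 0, 0]}}

```text
time: 15.25
tcp_pos: [553.8, -77.8, 40.3]
eef_rot: [0.756, 0.655, 0.0, -0.0]
ft_force: [0.4, 3.3, 0.6]
width: 61.9
```

>>> {"fn": "play_rows", "kwargs": {"linear": [[-0.00015, -0.001, 0], [-0.00015, -0.001, 0], [-0.00015, -0.001, 0], [-0.00015, -0.001, 0], [0, 0, 0], [0, 0, 0], [0, 0, 0], [0, 0, 0]], "twist": [0, 0, 0, 0, 0, 0, 0, 0]}}

```text
time: 16.05
tcp_pos: [553.2, -81.6, 40.3]
eef_rot: [0.756, 0.655, -0.0, 0.0]
ft_force: [1.4, 1.5, 0.6]
width: 61.6
```

```bash
python3 m.py 1 -150 0 | head -1; python3 m2.py 1 -150 0 scene
```

```text
tcp bed [ -0.5 -91.2] z 40.3 yaw rel 1.5729 F [1.4 1.5 0.6] w 61.6 t 16.05
scene [   2.  -148.3] -0.038 0.192
```

Creep on until the force rises at contact with the reader.

>>> {"fn": "play_rows", "kwargs": {"linear": [[-7e-05, -0.0005, 0], [-7e-05, -0.0005, 0], [-7e-05, -0.0005, 0], [-7e-05, -0.0005, 0], [0, 0, 0], [0, 0, 0], [0, 0, 0], [0, 0, 0]], "twist": [0, 0, 0, 0, 0, 0, 0, 0]}}

```text
time: 17.3
tcp_pos: [553.1, -82.6, 40.3]
eef_rot: [0.756, 0.655, 0.001, -0.0]
ft_force: [1.3, 7.9, -0.2]
width: 61.6
```

>>> {"fn": "play_rows", "kwargs": {"linear": [[-7e-05, -0.0005, 0], [-7e-05, -0.0005, 0], [-7e-05, -0.0005, 0], [0, 0, 0], [0, 0, 0], [0, 0, 0], [0, 0, 0], [0, 0, 0]], "twist": [0, 0, 0, 0, 0, 0, 0, 0]}}

```text
time: 18.1
tcp_pos: [553.3, -82.7, 40.4]
eef_rot: [0.755, 0.655, 0.001, -0.001]
ft_force: [2.0, 14.4, -1.1]
width: 62.1
```

Firm contact: 14 N, with no further motion. I back off straight, lift and move aside for a check.

>>> {"fn": "play_rows", "kwargs": {"linear": [[0.00029, 0.002, 0], [0.0015, 0.0099, 0], [0.003, 0.0198, 0], [0.003, 0.0198, 0.0], [0, 0, 0.04], [0, 0, 0.04], [0, 0.02, 0.04], [0, 0.03, 0.02]], "twist": [0, 0, 0, 0, 0, 0, 0, 0]}}

```text
time: 18.9
tcp_pos: [561.2, 15.9, 183.3]
eef_rot: [0.757, 0.654, 0.001, 0.001]
ft_force: [0.4, -0.2, -0.1]
width: 62.0
```

>>> {"fn": "play_rows", "kwargs": {"linear": [[-0.015, 0.04, 0], [-0.015, 0.04, 0], [-0.015, 0.04, 0], [-0.015, 0.04, 0], [-0.015, 0.04, 0], [-0.015, 0.04, 0], [0, 0.02, 0], [0, 0, 0]], "twist": [0, 0, 0, 0, 0, 0, 0, 0]}}

```text
time: 19.7
tcp_pos: [469.3, 279.8, 180.4]
eef_rot: [0.754, 0.656, 0.0, -0.0]
ft_force: [-0.2, -0.3, 0.2]
width: 61.9
```

```bash
python3 m2.py 1 -150 0 top scene; python3 - <<'E'
from h import *
c=env.camera("top");cv2.imwrite("pics/t3.png",cv2.resize(c["color"][110:245,185:380],None,fx=4,fy=4,interpolation=cv2.INTER_CUBIC)); print(env.state()["tcp_pos"],env.state()["ft_force"])
E
```

```text
top [   5.  -152.5] -0.007 0.048
scene [   3.4 -149.9] -0.051 0.189
[470.88363201 275.47469485 180.2918205 ] [-0.61271146  0.03525409 -0.30585939]
```

View pics/t3.png

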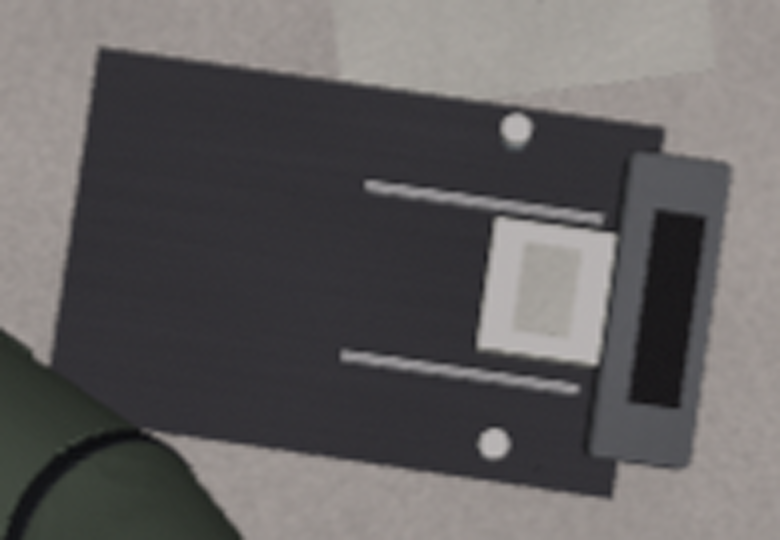

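The box at crop (547,291) sits square against the reader, between the rails and clear of both. The rails and vials are at the same pixels as before.

```bash
python3 -c "
from bench import env
print(env.job_done())"
```

```text
the job is handed in; nothing more can be done
None
```

I pushed the slide box down the lane until it sat against the reader, and handed the job in at about 20 s. It gave no verdict.

**What I did:** I nudged the box from its -x side with two fingertips to centre and straighten it. I then pushed it along the lane with two-finger contact, keeping the tips above the rail tops. I stopped when it met the reader firmly (about 14 N with no further motion), then backed off and lifted clear.

**Last checks:**

| Check | Top camera | Scene camera | Limit |
|---|---|---|---|
| Offset from the centre line | +5 mm | +3.4 mm | 13 mm |
| Box y in the bed frame (-152 mm when touching) | -152.5 mm | -149.9 mm | -147 mm or lower |
| Turn from the lane | -0.007 rad | -0.051 rad | 0.06 rad |

- **Disagreement:** the two cameras differ on the turn. I trust the top view, because its fit was much better and the scene view is cluttered by the rail and reader beside the box. The firm contact with the reader also fits a square box.
- **Rails and vials:** in the last picture the box is clear of both rails, and the rails and vials are where they started.
- **Not checked:** I did not look at the bottle and jug again after the lane push. The arm stayed well away from them, and they were in place in the picture taken before it.

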